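Stack the strip-down totes at the repair bench

TASK

Build one column of the three grey totes: stack the tote from the sloping rack (heat sink in it) on the base tote with the fan, where that stands, and then the other bench tote (memory module in it) on top. Turn each end for end against the one below so that its feet stand on the ledges and it stacks level and square instead of nesting; set them down rather than drop them, keep each part in its tote, and leave everything else on the bench undisturbed.

Things in the scene. Friction and masses are not known exactly. Their poses are not given: they have to be found in the camera images.
- base_tote_mid (a point): Base tote: grey plastic stack-nest tote, open on top, standing level in the middle, a fan loose in it; 0.45 kg. All three totes are alike: 176 mm long (x) over the end ledges, 126 mm wide (y) over two grip ears, 60 mm high to the rim, 84 mm to the ear tops. Point on its axis 30 mm above its underside; x to its front, z out of its mouth.
- rack_tote_mid (a point): Tote like the base tote, lying on the sloping rack tilted 30 degrees with it, its back end at the low side against the lip, a loose black heat sink in it; 0.27 kg, varies 20 %. Point and axes as for base_tote_mid. Walls and floor are 3 mm thick; floor 120 x 84 mm, walls lean out to 138 x 102 mm at the rim.
- bench_tote_mid (a point): Tote like the base tote, standing level on the bench at one side, turned any way, a loose green memory module in it; 0.23 kg, varies 20 %. Point and axes as for base_tote_mid.
- base_tote_front (a point): Front (+x) end of the base tote, 83 mm from base_tote_mid. On each tote the front has a blank white card outside, ONE ledge in the middle of its rim, a notch either side of it, and TWO feet below; the back (-x) end has TWO ledges with one notch between them, and ONE foot below. Ledges lie 54 mm above the underside, with a flared upstand outside; feet stick out to 78 mm from the centre.
- rack_tote_front (a point): Front end of the rack tote, 83 mm from rack_tote_mid. A tote set on another with its front over the other's BACK stands with its feet on the ledges, underside 54 mm above the other's underside (stacked, about 3 mm play each way). With both fronts the same way the feet drop through the notches and it sinks to about 28 mm (nested).
- bench_tote_front (a point): Front end of the bench tote, 83 mm from bench_tote_mid.
- rack_tote_ear (a point): Grip ear on the rack tote's +y long side: an upright plate 10 mm thick (y 53 to 63 mm from the tote's centre line), 44 mm long in x, free on both faces from the rim (60 mm above the underside) up to 84 mm. This point is its centre, 72 mm above the underside. A like ear is on the -y side, at the mirror place. Either ear alone carries the tote.
- bench_tote_ear (a point): The same on the bench tote: centre of its +y grip ear; a like ear is on its -y side.
- rack: Fixed white sheet-metal sloping rack, 155 x 102 mm on the bench, about 125 mm high; its bed, 100 mm wide, slopes 30 degrees up towards its own +x (away from the robot) with a 17 mm lip at the low end and 12 mm side strips. Origin on the bench under the bed's middle, where the bed is 78 mm up.
- fan_in: Black fan 60 x 60 x 25 mm, loose in the base tote; origin under its centre.
- heatsink_in: Black heat sink 45 x 45 x 22 mm, loose in the rack tote; origin under its centre.
- module_in: Green memory module 68 x 30 x 5 mm, loose in the bench tote; origin under its centre.
- bottle: Bystander: whitish translucent plastic bottle, 48 mm across, 145 mm tall, standing; origin under its centre.
- spool: Bystander: metal spool 54 mm across, 50 mm tall, standing; origin under its centre.
- loose_fan: Bystander: black fan 70 x 70 x 25 mm lying flat; origin under its centre.
- jar: Bystander: white jar 52 mm across, 60 mm tall; origin under its centre.
- driver: Bystander: screwdriver 160 mm long, lying along its x; near the robot.
- coin_cell: Bystander: coin cell 24 mm across, 5 mm thick, lying flat; origin under its centre.
- bracket: Bystander: bent sheet-metal bracket 150 mm (its x) x 42 mm x 18 mm, lying near the robot; origin under its centre.
Not all that is in view belongs to the job. What is shaped like the part that bears bench_tote_mid but purple is not meant.

How it is judged:
By the outcome, as a careful person would: the job done as asked, in the order asked, and still so for the second after the job is handed in, with the robot touching nothing.
It also fails if it takes over 54 s, if anything falls off the work surface, if the arm or the gripper's body presses on something with over 40 N, if the wrist force passes 120 N, or if a joint passes its speed limit or range.

ROBOT

A 7-joint arm with a two-finger parallel gripper is mounted at the origin on the work surface. World frame = base frame: x ahead of the robot, y to its left, z up, the work surface at z = 0. Lengths are in m, angles in rad, forces in N, time in s.
With the tool pointing down it reaches from about 0.4 to 0.85 m from the base axis. Payload 10.4 kg.
Tool frame: the origin (TCP) lies on the mounting face of the last link; the fingertips stand 173 mm ahead of it and the grasp point (between the pads) lies 155 mm ahead of it (manip.tip_extent is the distance from the TCP to the fingertips, in m); z points along the fingers, y is the line along which they close (so a half turn about z gives the same grasp; the last joint's range is limited). The gripper opens to 85 mm and grips with 20 to 120 N. Pads are 22 mm wide; open, the fingers measure 114 mm over their backs; the gripper's body (76 mm by 85 mm) begins 54 mm behind the grasp point. The pads swing forward as they close: fully open they stand 13 mm farther back than shut.
Start: joints at [-1.317, 0.332, -0.065, 1.46, 0.022, 1.35, -0.088], TCP at [0.171, 0.601, 0.405] pointing down, gripper open.
Joint ranges: [-2.6, 2.6], [-0.5, 2.12], [-1.47, 1.34], [0.16, 2.42], [-1.27, 4.41], [0.06, 2.06], [-2.6, 2.6]. Speed limits (rad/s): [2.22, 2.22, 2.79, 2.79, 3.14, 3.14, 3.14].

INTERFACE

Orientations are given as a unit quaternion [x, y, z, w].
In Python, from workcell import manip gives the robot as it stands.
- The arm moves only by the tool move_arm, never from a script. Its argument "plan" is one flat list of numbers, 7 for each row, row after row: the turn, a rotation vector about the tool's x, y, z in rad, then the shift along the tool's x, y, z in m, then the finger opening in m, from 0 to 0.0854. In form: [ax, ay, az, dx, dy, dz, gripper, ax, ay, az, dx, dy, dz, gripper, ...]. A call has 1 to 12 rows; each row is the pose to reach, as a shift and turn from the pose commanded when the call began, along the tool's axes at that moment; what a row does not reach only later rows make up. A row lasts 1/8 s, in which the tool goes at most 62.5 mm and 10.7 degrees, less where a joint would pass 70% of its speed; a pose out of reach is approached as far as the arm can. A call with a gripper value outside its range is refused whole. The fingers move at their own pace and stop on an object; "squeeze" is the grip in N (left out, the last holds). Time passes only in rows, so rows that repeat a pose let the fingers close. It gives the time, the measured TCP pose, the force, the opening and the grip force at its end, in the units of the state.
- manip.get_obs(): the state, without advancing time (a new reading comes with each control period).
- manip.camera(name): name is "side" or "top"; returns a dict with "color" (480x640x3 uint8, red, green, blue), "fx", "fy", "cx", "cy" (pixels), "cam_to_world" (4x4, takes a point from camera to world coordinates). Camera axes: x right, y down, z forward; pixel columns grow to the right and rows downward; lengths in m; the calibration is good to about 2 mm. A picture is of the moment at which its call begins. There is no depth.
- manip.hand_in(): hands the job in; it is judged then, once.
Trained networks look in a picture, given as the dict that the camera call returned (one of the last four; its "shot" number tells which), for a name from the list of things; names that differ only in an ending like _2 or _b are one class to them, and where a whole thing is asked for, a point or a joint stands for the part that bears it (a point fixed in the world has none). Each returns a list of dicts, best first, with "conf" (0 to 1); they miss things now and then, are a little off and sometimes report something else, mostly with a low value. They report only what shows in the picture. A call takes as long as a camera call. They do not tell look-alikes from the thing itself.
- manip.look_for(picture, label): "position" ([x, y, z] in m, in the coordinates of the camera as it stood for that picture, good to about 4 mm: the middle of the surface that is visible of it).
- manip.silhouettes(picture, label): "pixels" (480x640 bool, what is visible of it).
- manip.tip_of(picture, label): "position" ([x, y, z] in m, in the coordinates of the camera as it stood for that picture, good to about 4 mm: a listed point, or the origin of a listed thing).
The state is a dict: "clock": time; "joint_pos": joint angles; "joint_velocities": joint speeds; "tau": joint torques, N m; "position": TCP position; "ee_rot": TCP orientation; "ft_force": force on the tool from outside, world axes, zero at the start; "torque": the same for the moment, N m; "grip_width": opening from 0.0 (shut) to 1.0 (fully open); "grasp_force": force on a finger pad.
Only numpy, scipy, OpenCV 4.12 (cv2) and the standard library are available. Lean on these libraries where they do the work, as an engineer would, in place of code of your own. Each camera call takes 0.05 s, during which the arm holds its last target. There are 200 camera calls.

## Working session

There is one attempt and no reset: what is moved stays moved. The work goes in short steps, Python scripts to look and compute and a tool call to move; the robot and the scene stay as the last step left them, time stands still between calls to the robot, and variables do not carry over. Pictures are saved under pics/ and viewed, at most 10 in all, crops included, and the job is handed in when it is done.

Besides the shell and the picture viewer there is one more tool, called after ">>>" in YAML: its name, and indented under it one key for each argument. move_arm: Moves the arm, as the interface text tells. Its arguments: {"type":"object","properties":{"plan":{"type":"array","items":{"type":"number"}},"squeeze":{"type":"number"}},"required":["plan"]}

```bash
mkdir -p pics; ls; cat > h.py <<'E'
from workcell import manip
import numpy as np, cv2
def w(p,pos):
    T=np.array(p["cam_to_world"]); return T[:3,:3]@np.array(pos)+T[:3,3]
def pix(p,P):
    T=np.linalg.inv(np.array(p["cam_to_world"])); c=T[:3,:3]@np.array(P)+T[:3,3]
    return (p["fx"]*c[0]/c[2]+p["cx"],p["fy"]*c[1]/c[2]+p["cy"])
def save(p,f,crop=None,s=1):
    im=p["color"][:,:,::-1]
    if crop: im=im[crop[1]:crop[3],crop[0]:crop[2]]
    cv2.imwrite("pics/"+f,cv2.resize(im,None,fx=s,fy=s,interpolation=cv2.INTER_CUBIC))
E
python3 - <<'E'
from h import *
np.set_printoptions(precision=3,suppress=True)
print(manip.get_obs())
L="base_tote_mid rack_tote_mid bench_tote_mid base_tote_front rack_tote_front bench_tote_front rack_tote_ear bench_tote_ear rack fan_in heatsink_in module_in bottle spool loose_fan jar driver coin_cell bracket".split()
for n in("side","top"):
    p=manip.camera(n); save(p,n+"0.png")
    print(n,np.array(p["cam_to_world"]),p["fx"])
    for l in L:
        print(l,[(np.round(w(p,d["position"]),3).tolist(),np.round(pix(p,w(p,d["position"]))).tolist(),round(d["conf"],2)) for d in manip.tip_of(p,l)[:3]])
E
```

```text
pics
{'clock': 0.0, 'joint_pos': array([-1.317,  0.333, -0.065,  1.461,  0.022,  1.35 , -0.089]), 'joint_velocities': array([0.001, 0.001, 0.001, 0.   , 0.   , 0.001, 0.   ]), 'tau': array([  0.001, -62.545,   0.049, -39.159,   0.016,   0.01 ,  -0.   ]), 'position': array([0.171, 0.601, 0.404]), 'ee_rot': array([ 0.138,  0.99 , -0.001, -0.   ]), 'ft_force': array([-0.493, -1.124,  0.158]), 'torque': array([0.026, 0.045, 0.064]), 'grasp_force': 0.0, 'grip_width': 0.9964643847997827}
side [[ 0.843 -0.325  0.428 -0.029]
 [-0.538 -0.509  0.672 -0.847]
 [-0.    -0.797 -0.604  0.817]
 [ 0.     0.     0.     1.   ]] 536.7185946303327
base_tote_mid [([0.507, 0.007, 0.024], [313.0, 247.0], 0.75)]
rack_tote_mid [([0.495, 0.309, 0.105], [249.0, 166.0], 0.89), ([0.506, -0.281, -0.001], [388.0, 330.0], 0.48)]
bench_tote_mid [([0.493, -0.289, 0.03], [386.0, 325.0], 0.95), ([0.451, -0.509, 0.027], [448.0, 416.0], 0.64)]
base_tote_front [([0.507, -0.28, 0.002], [388.0, 329.0], 0.51)]
rack_tote_front [([0.562, 0.293, 0.147], [273.0, 148.0], 0.73), ([0.476, 0.366, 0.139], [232.0, 148.0], 0.65)]
bench_
[... 2688 characters left out ...]
 0.91)]
heatsink_in [([0.477, 0.308, 0.061], [178.0, 245.0], 0.81)]
module_in [([0.507, -0.283, 0.002], [424.0, 238.0], 0.79), ([0.502, 0.01, 0.027], [305.0, 238.0], 0.64)]
bottle [([0.395, -0.158, 0.002], [373.0, 283.0], 0.61)]
spool [([0.374, 0.161, 0.001], [243.0, 291.0], 0.79)]
loose_fan [([0.71, -0.169, 0.002], [377.0, 160.0], 0.56), ([0.477, 0.311, 0.064], [177.0, 245.0], 0.47)]
jar [([0.696, 0.15, 0.003], [252.0, 165.0], 0.65)]
driver [([0.306, 0.291, 0.003], [188.0, 319.0], 0.82)]
coin_cell [([0.698, 0.013, 0.005], [305.0, 164.0], 0.57), ([0.302, 0.289, -0.003], [189.0, 321.0], 0.38)]
bracket [([0.306, -0.314, 0.003], [439.0, 321.0], 0.85), ([0.507, 0.306, 0.0], [187.0, 237.0], 0.7)]
```

View pics/side0.png

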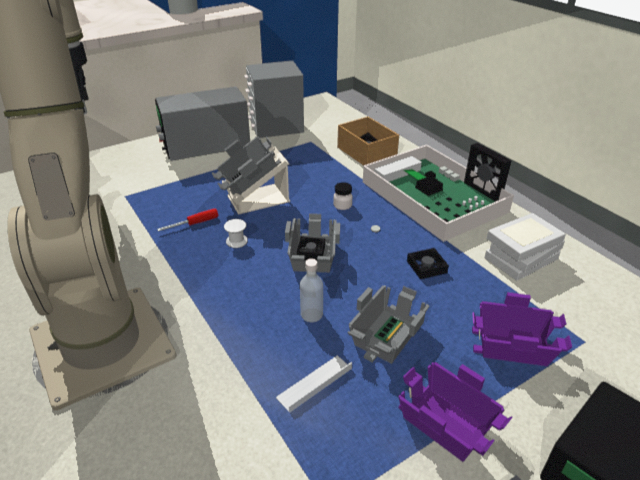

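View pics/top0.png

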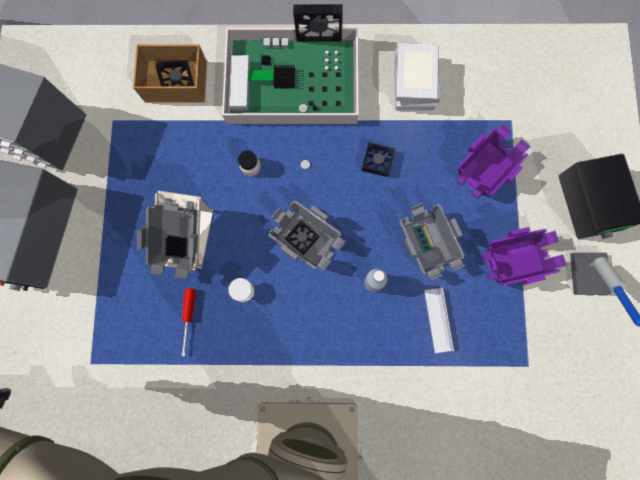

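The bench tote candidates are a grey one at side (386,325) and purple ones at (452,410) and (517,325). The grey one with the green module fits; the purple ones are excluded. I'll confirm that, and the end orientations, in one enlarged crop.

```bash
python3 - <<'E'
from h import *
p=manip.camera("top")
im=p["color"][:,:,::-1]
c=[cv2.resize(im[190:290,x:x+100],(400,400),interpolation=cv2.INTER_CUBIC) for x in(255,382)]
s=manip.camera("side"); im=s["color"][:,:,::-1]
d=[cv2.resize(im[y:y+50,x:x+100],(400,200),interpolation=cv2.INTER_CUBIC) for x,y in((265,215),(345,300))]
cv2.imwrite("pics/c1.png",np.vstack([np.hstack(c),np.hstack(d)]))
for n,q in(("top",p),("side",s)):
  for l in("base_tote_mid","base_tote_front","bench_tote_mid","bench_tote_front","bench_tote_ear","rack_tote_mid","rack_tote_front","rack_tote_ear","rack"):
    print(n,l,[(np.round(w(q,d["position"]),3).tolist(),round(d["conf"],2)) for d in manip.tip_of(q,l)[:3]])
E
```

```text
top base_tote_mid [([0.502, 0.007, 0.027], 0.85)]
top base_tote_front [([0.554, 0.076, 0.033], 0.77)]
top bench_tote_mid [([0.497, -0.286, 0.028], 0.94), ([0.69, -0.446, 0.034], 0.87), ([0.451, -0.503, 0.031], 0.57)]
top bench_tote_front [([0.434, -0.421, 0.028], 0.95), ([0.625, -0.386, 0.03], 0.76), ([0.566, -0.258, 0.033], 0.75)]
top bench_tote_ear [([0.652, -0.492, 0.071], 0.94), ([0.394, -0.52, 0.072], 0.83), ([0.474, -0.237, 0.071], 0.66)]
top rack_tote_mid [([0.49, 0.307, 0.108], 0.97), ([0.507, -0.285, 0.006], 0.62), ([0.504, 0.305, 0.002], 0.61)]
top rack_tote_front [([0.561, 0.295, 0.147], 0.68), ([0.695, 0.15, 0.002], 0.55)]
top rack_tote_ear [([0.707, -0.17, 0.001], 0.66)]
top rack [([0.503, 0.308, 0.002], 0.76)]
side base_tote_mid [([0.507, 0.012, 0.025], 0.81)]
side base_tote_front [([0.557, 0.074, 0.027], 0.72)]
side bench_tote_mid [([0.495, -0.29, 0.033], 0.6), ([0.457, -0.504, 0.028], 0.59), ([0.69, -0.448, 0.028], 0.56)]
side bench_tote_front [([0.436, -0.427, 0.029], 0.8), ([0.575, -0.256, 0.027], 0.71), ([0.632, -0.39, 0.03], 0.65)]
side bench_tote_ear [([0.649, -0.487, 0.071], 0.93), ([0.473, -0.239, 0.074], 0.6), ([0.398, -0.518, 0.068], 0.57)]
side rack_tote_mid [([0.492, 0.307, 0.102], 0.96), ([0.703, 0.015, -0.0], 0.58), ([0.402, -0.153, -0.002], 0.42)]
side rack_tote_front [([0.562, 0.296, 0.147], 0.58)]
side rack_tote_ear [([0.475, 0.366, 0.142], 0.95)]
side rack [([0.507, 0.307, 0.003], 0.92)]
```

View pics/c1.png

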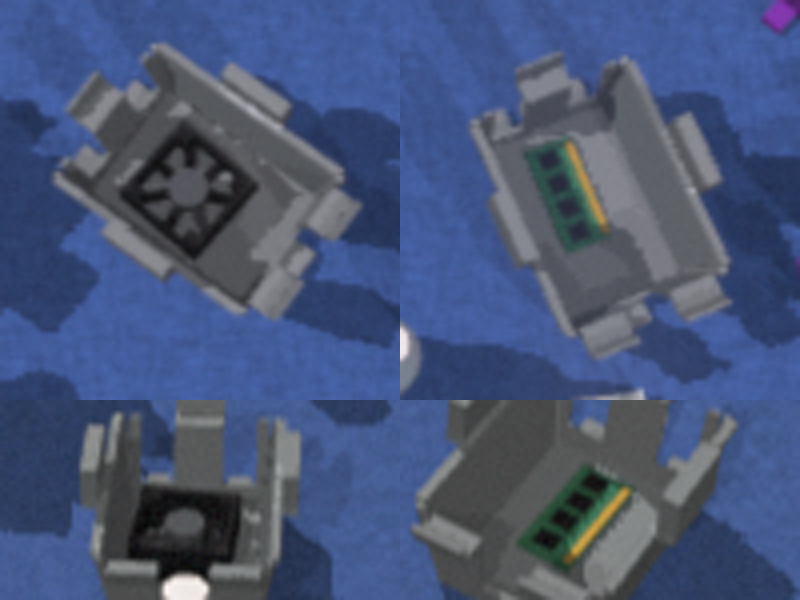

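The crop shows the grey totes plainly. The base tote's front, with its single ledge, is at upper left (crop (100,100)). The bench tote's front is at the top (crop (545,75)), and it holds the green module. Next I'll check the time budget and tool data, and average a few network readings.

```bash
cat >> h.py <<'E'
from scipy.spatial.transform import Rotation as Rot
np.set_printoptions(precision=4,suppress=True)
def near(p,l,P,r=.03):
    d=[w(p,x["position"]) for x in manip.tip_of(p,l)]
    d=[x for x in d if np.linalg.norm(x-P)<r]
    return d[0] if d else None
def totR(head,pitch=0):  # tote axes, pitch = front up
    return Rot.from_euler('z',head,degrees=True)*Rot.from_euler('y',-pitch,degrees=True)
def tool_for(T): # tool axes: z=-tote z, y=+tote y, x=-tote x
    return T*Rot.from_matrix(np.diag([-1.,1,-1]))
def rel(R1,t1,R0=None,t0=None):
    o=manip.get_obs()
    R0=Rot.from_quat(o["ee_rot"]) if R0 is None else R0; t0=o["position"] if t0 is None else t0
    r=R0.inv()*R1
    return np.round(r.as_rotvec(),3).tolist()+np.round(R0.inv().apply(t1-t0),4).tolist()
E
python3 - <<'E'
from h import *
print(manip.get_obs()["clock"],manip.tip_extent,[a for a in dir(manip) if a[0]!='_'])
G={"base_tote_mid":(.504,.009,.029),"base_tote_front":(.554,.075,.03),"rack_tote_mid":(.492,.307,.106),"rack_tote_front":(.562,.294,.146),"rack_tote_ear":(.478,.365,.141),"bench_tote_mid":(.497,-.289,.03),"bench_tote_front":(.571,-.257,.03),"bench_tote_ear":(.473,-.24,.072)}
R={}
for i in range(3):
  for n in("top","side"):
    p=manip.camera(n)
    for l,P in G.items():
      x=near(p,l,P)
      if x is not None:R.setdefault((l,n),[]).append(x)
for k in sorted(R): print(k,len(R[k]),np.mean(R[k],0),np.std(R[k],0))
print(manip.get_obs()["clock"])
E
```

```text
3.0 0.1734 ['MotionError', 'camera', 'get_obs', 'hand_in', 'look_for', 'silhouettes', 'tip_extent', 'tip_of']
('base_tote_front', 'side') 3 [0.5539 0.0744 0.0248] [0.002  0.0002 0.0009]
('base_tote_front', 'top') 3 [0.553  0.0758 0.0327] [0.0004 0.0004 0.0019]
('base_tote_mid', 'side') 3 [0.5078 0.01   0.0259] [0.0008 0.0011 0.0004]
('base_tote_mid', 'top') 3 [0.5034 0.009  0.028 ] [0.0006 0.0015 0.0011]
('bench_tote_ear', 'side') 3 [ 0.4713 -0.2372  0.071 ] [0.0009 0.0016 0.0015]
('bench_tote_ear', 'top') 2 [ 0.4736 -0.2397  0.0716] [0.0001 0.0007 0.0007]
('bench_tote_front', 'side') 2 [ 0.5718 -0.2572  0.027 ] [0.0002 0.0005 0.0012]
('bench_tote_front', 'top') 3 [ 0.5694 -0.2577  0.0319] [0.0007 0.0012 0.001 ]
('bench_tote_mid', 'side') 3 [ 0.4941 -0.2885  0.0306] [0.0017 0.0007 0.0011]
('bench_tote_mid', 'top') 3 [ 0.4992 -0.2907  0.0286] [0.0014 0.0008 0.0016]
('rack_tote_ear', 'side') 3 [0.4771 0.3659 0.1421] [0.0013 0.0008 0.0009]
('rack_tote_ear', 'top') 3 [0.4779 0.3631 0.1394] [0.0001 0.0008 0.0007]
('rack_tote_front', 'side') 3 [0.5636 0.2952 0.1485] [0.0018 0.0006 0.001 ]
('rack_tote_front', 'top') 3 [0.5647 0.2941 0.1477] [0.0018 0.001  0.0023]
('rack_tote_mid', 'side') 3 [0.492  0.3063 0.1017] [0.0004 0.0015 0.001 ]
('rack_tote_mid', 'top') 3 [0.493  0.3052 0.1048] [0.0019 0.0013 0.0005]
5.7
```

```bash
python3 - <<'E'
from h import *
T=totR(-9.5,30); ear=np.array([.4925,.306,.104])+T.apply([0,-.058,.042])
for d in(.225,.165): print(ear+T.apply([0,0,d]), rel(tool_for(T),ear+T.apply([0,0,d])))
o=manip.get_obs();print(o["position"],Rot.from_quat(o["ee_rot"]).as_matrix())
E
```

```text
[0.3513 0.2708 0.3352] [-0.029, -0.523, -0.108, -0.2639, -0.2685, 0.0695]
[0.3808 0.2659 0.2833] [-0.029, -0.523, -0.108, -0.2937, -0.2652, 0.1214]
[0.1708 0.6012 0.4047] [[-0.9619  0.2733  0.    ]
 [ 0.2733  0.9619  0.0001]
 [ 0.      0.0001 -1.    ]]
```

>>> move_arm:
  plan: [-0.03,-0.523,-0.108,-0.264,-0.2685,0.0695,0.05,-0.03,-0.523,-0.108,-0.264,-0.2685,0.0695,0.05,-0.03,-0.523,-0.108,-0.264,-0.2685,0.0695,0.05,-0.03,-0.523,-0.108,-0.264,-0.2685,0.0695,0.05,-0.03,-0.523,-0.108,-0.264,-0.2685,0.0695,0.05,-0.03,-0.523,-0.108,-0.264,-0.2685,0.0695,0.05,-0.03,-0.523,-0.108,-0.264,-0.2685,0.0695,0.05,-0.03,-0.523,-0.108,-0.264,-0.2685,0.0695,0.05,-0.03,-0.523,-0.108,-0.264,-0.2685,0.0695,0.05,-0.03,-0.523,-0.108,-0.264,-0.2685,0.0695,0.05]

```text
clock: 6.95
position: [0.3509, 0.272, 0.3354]
ee_rot: [0.079, 0.963, -0.021, 0.258]
ft_force: [-0.2, 0.7, 0.1]
grip_width: 0.584
grasp_force: 0.0
```

```bash
python3 - <<'E'
from h import *
p=manip.camera("top"); s=manip.camera("side")
T=totR(-9.5,30); m=np.array([.4925,.306,.104])
ims=[]
for q,(cx,cy) in((p,(178,235)),(s,(255,165))):
    im=cv2.resize(q["color"][cy-65:cy+65,cx-65:cx+65,::-1],(520,520),interpolation=cv2.INTER_CUBIC)[:, 60:460].copy()
    def dot(P,c):
        u,v=pix(q,P); cv2.circle(im,(int((u-cx+65)*4-60),int((v-cy+65)*4)),2,c,-1)
    for sy in(1,-1):
        for yy in(53,63):
            for xx in(-22,22): dot(m+T.apply([xx*.001,sy*yy*.001,.054]),(0,0,255))
        for xx in(-69,69): dot(m+T.apply([xx*.001,sy*.051,.03]),(0,255,255))
    ims.append(im)
cv2.imwrite("pics/r1.png",np.hstack(ims))
E
```

```text
(no output)
```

View pics/r1.png

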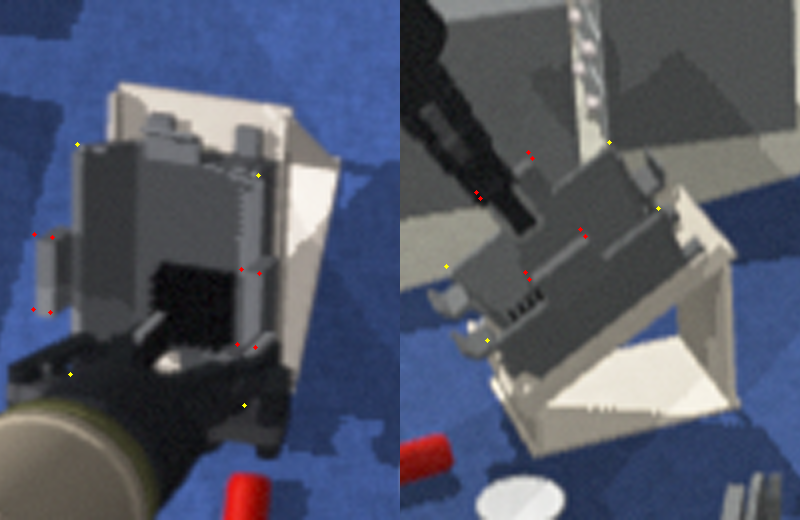

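```bash
python3 - <<'E'
from h import *
p=manip.camera("top");s=manip.camera("side")
o=manip.get_obs();R=Rot.from_quat(o["ee_rot"]);t=o["position"]
for y in(-.035,-.025,.025,.035):
  for x in(-.011,.011):
    P=t+R.apply([x,y,.167]);u,v=pix(p,P);a,b=pix(s,P)
    print(y,x,np.round([(u-113)*4-60,(v-170)*4,(a-190)*4-60+400,(b-100)*4]))
T=totR(-9.5,30); ear=np.array([.4925,.304,.103])+T.apply([0,-.058,.042])
print(rel(tool_for(T),ear+T.apply([0,0,.165])),rel(tool_for(T),ear+T.apply([0,0,.195])))
E
```

```text
-0.035 -0.011 [283. 331. 544. 219.]
-0.035 0.011 [280. 369. 515. 241.]
-0.025 -0.011 [264. 327. 540. 211.]
-0.025 0.011 [262. 366. 511. 233.]
0.025 -0.011 [171. 311. 516. 176.]
0.025 0.011 [169. 350. 488. 197.]
0.035 -0.011 [153. 308. 512. 169.]
0.035 0.011 [151. 347. 484. 191.]
[0.001, 0.0, 0.0, 0.0001, -0.0024, 0.0611] [0.001, 0.0, 0.0, 0.0001, -0.0024, 0.0311]
```

>>> move_arm:
  plan: [0,0,0,0,-0.0024,0.02,0.04,0,0,0,0,-0.0024,0.04,0.04,0,0,0,0,-0.0024,0.053,0.04,0,0,0,0,-0.0024,0.061,0.04,0,0,0,0,-0.0024,0.061,0.04]
  squeeze: 40

```text
clock: 7.78
position: [0.3811, 0.2634, 0.2822]
ee_rot: [0.08, 0.963, -0.021, 0.258]
ft_force: [-0.4, 0.2, 0.9]
grip_width: 0.469
grasp_force: 0.0
```

Reached without contact, so I'm closing the gripper.

>>> move_arm:
  plan: [0,0,0,0,0,0,0.02,0,0,0,0,0,0,0.01,0,0,0,0,0,0,0.004,0,0,0,0,0,0,0.0,0,0,0,0,0,0,0.0,0,0,0,0,0,0,0.0]
  squeeze: 70

```text
clock: 8.52
position: [0.3808, 0.264, 0.283]
ee_rot: [0.08, 0.963, -0.02, 0.258]
ft_force: [-4.7, -0.1, 5.0]
grip_width: 0.098
grasp_force: 69.0
```

>>> move_arm:
  plan: [0,0,0,0,0,-0.005,0,0,0,0,0,0,-0.012,0,0,0,0,0,0,-0.024,0,0,0,0,0,0,-0.038,0,0,0,0,0,0,-0.055,0,0,0,0,0,0,-0.06,0]

```text
clock: 9.28
position: [0.351, 0.2688, 0.3357]
ee_rot: [0.08, 0.963, -0.02, 0.258]
ft_force: [-0.4, 0.5, -2.7]
grip_width: 0.099
grasp_force: 68.3
```

```bash
python3 - <<'E'
from h import *
p=manip.camera("top"); s=manip.camera("side")
a=p["color"][170:300,110:240,::-1]; b=s["color"][90:220,190:320,::-1]
cv2.imwrite("pics/r2.png",cv2.resize(np.hstack([a,b]),None,fx=3,fy=3,interpolation=cv2.INTER_CUBIC))
o=manip.get_obs();print(o["ft_force"],o["torque"],o["grip_width"],o["position"])
E
```

```text
[ 0.4083 -0.5921 -2.7089] [-0.0242  0.9178 -0.0114] 0.09819642872020447 [0.3513 0.2685 0.335 ]
```

View pics/r2.png

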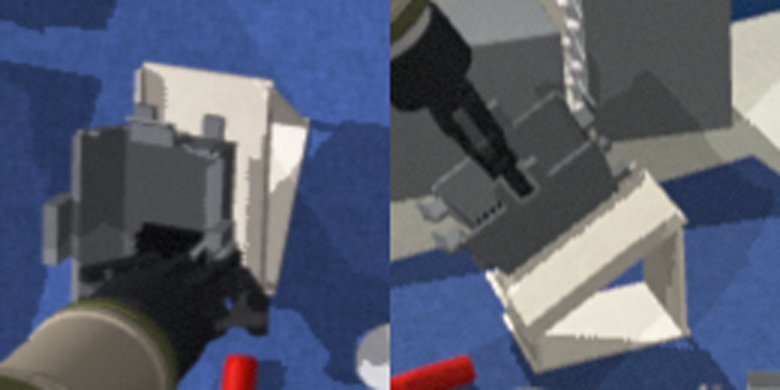

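```bash
cat >> h.py <<'E'
OFF=np.array([0,-.058,.042+.165]) # TCP in tote frame, -y ear grasp
def tcp(mid,head,pitch=0,off=OFF): 
    T=totR(head,pitch); return tool_for(T),np.array(mid)+T.apply(off)
E
python3 - <<'E'
from h import *
A=tcp((.44,.24,.20),-9.5); B=tcp((.5045,.009,.15),-126.5)
o=manip.get_obs();R0=Rot.from_quat(o["ee_rot"])
print(rel(*A)); print(rel(*B,*A)); print(A[1],B[1])
E
```

```text
[0.002, 0.524, -0.0, -0.116, -0.0714, -0.0164]
[0.0, 0.0, 2.042, -0.0501, -0.1329, 0.05]
[0.4304 0.1828 0.407 ] [0.4579 0.0435 0.357 ]
```

>>> move_arm:
  plan: [0,0.05,0,-0.025,-0.006,-0.03,0,0,0.14,0,-0.05,-0.016,-0.04,0,0,0.25,0,-0.075,-0.03,-0.04,0,0,0.37,0,-0.1,-0.046,-0.03,0,0,0.47,0,-0.112,-0.06,-0.02,0,0,0.524,0,-0.116,-0.0714,-0.0164,0,0,0.524,0,-0.116,-0.0714,-0.0164,0]

```text
clock: 10.25
position: [0.4313, 0.1816, 0.4059]
ee_rot: [0.084, 0.996, -0.0, -0.0]
ft_force: [0.6, -0.4, -3.2]
grip_width: 0.102
grasp_force: 68.6
```

>>> move_arm:
  plan: [0,0,0.08,-0.002,-0.005,0,0,0,0,0.22,-0.006,-0.015,0,0,0,0,0.4,-0.01,-0.027,0,0,0,0,0.58,-0.015,-0.039,0,0,0,0,0.76,-0.02,-0.051,0,0,0,0,0.94,-0.025,-0.063,0,0,0,0,1.12,-0.03,-0.075,0,0,0,0,1.3,-0.035,-0.087,0.01,0,0,0,1.48,-0.04,-0.099,0.02,0,0,0,1.66,-0.044,-0.111,0.03,0,0,0,1.82,-0.047,-0.121,0.04,0,0,0,1.94,-0.049,-0.129,0.047,0]

```text
clock: 11.75
position: [0.4575, 0.0477, 0.3587]
ee_rot: [0.87, 0.493, 0.0, 0.0]
ft_force: [-0.9, 0.6, -2.9]
grip_width: 0.096
grasp_force: 68.6
```

>>> move_arm:
  plan: [0,0,0.07,0,0,0,0,0,0,0.102,-0.001,-0.004,0.003,0,0,0,0.102,-0.001,-0.004,0.003,0]

```text
clock: 12.12
position: [0.4534, 0.0493, 0.356]
ee_rot: [0.893, 0.451, 0.0, -0.0]
ft_force: [0.8, 0.7, -2.9]
grip_width: 0.1
grasp_force: 68.6
```

```bash
cat > m.py <<'E'
from h import *
def meas(G,n=2,cams=("top","side")):
    R={}
    for i in range(n):
        for c in cams:
            p=manip.camera(c)
            for l,P in G.items():
                x=near(p,l,P)
                if x is not None:R.setdefault((l,c),[]).append(x)
    for k in sorted(R): print(k,len(R[k]),np.mean(R[k],0))
    return p
E
python3 - <<'E'
from m import *
o=manip.get_obs();R=Rot.from_quat(o["ee_rot"]);T=R*Rot.from_matrix(np.diag([-1.,1,-1]))
mid=o["position"]-T.apply(OFF); print("model mid",mid,T.as_euler('zyx',degrees=True))
G={"rack_tote_mid":mid,"rack_tote_front":mid+T.apply([.083,0,0]),"rack_tote_ear":mid+T.apply([0,.058,.042]),
"base_tote_mid":(.504,.009,.029),"base_tote_front":(.554,.075,.03)}
print(G)
s=meas(G); p=manip.camera("top")
a=p["color"][180:310,230:360,::-1]; b=s["color"][150:280,250:380,::-1]
cv2.imwrite("pics/r3.png",cv2.resize(np.hstack([a,b]),None,fx=3,fy=3,interpolation=cv2.INTER_CUBIC))
E
```

```text
model mid [0.5001 0.015  0.149 ] [-126.4249   -0.0171    0.0391]
{'rack_tote_mid': array([0.5001, 0.015 , 0.149 ]), 'rack_tote_front': array([ 0.4508, -0.0518,  0.149 ]), 'rack_tote_ear': array([ 0.5468, -0.0195,  0.191 ]), 'base_tote_mid': (0.504, 0.009, 0.029), 'base_tote_front': (0.554, 0.075, 0.03)}
('base_tote_front', 'side') 2 [0.5562 0.0742 0.0275]
('base_tote_mid', 'side') 2 [0.5052 0.0113 0.0262]
('rack_tote_ear', 'side') 2 [ 0.5445 -0.0189  0.1919]
('rack_tote_ear', 'top') 2 [ 0.5481 -0.0197  0.1902]
('rack_tote_front', 'side') 2 [ 0.4522 -0.0524  0.152 ]
('rack_tote_front', 'top') 2 [ 0.4505 -0.0529  0.1517]
('rack_tote_mid', 'side') 2 [0.5022 0.0155 0.1453]
('rack_tote_mid', 'top') 2 [0.5015 0.0162 0.1502]
```

View pics/r3.png

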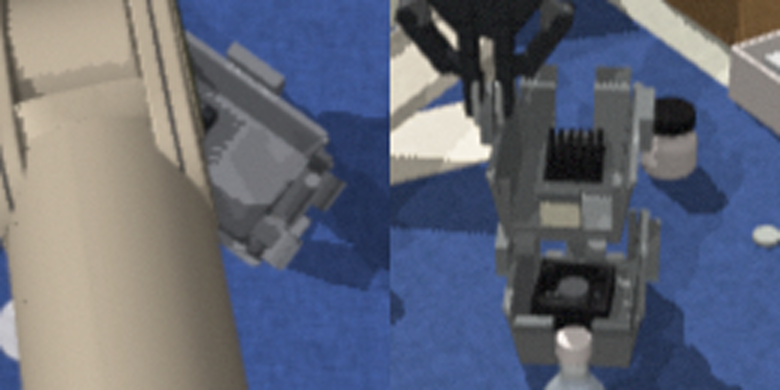

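```bash
python3 - <<'E'
from h import *
from scipy.optimize import least_squares
p=manip.camera("top")
ob={"base":(np.array([[158,45],[345,178],[245,312],[56,178]])/4+[255,190],(.504,.009,53.3)),
"bench":(np.array([[627-400,58],[728-400,268],[573-400,335],[472-400,122]])/4+[382,190],(.497,-.289,24))}
X=np.array([[.069,-.051,.03],[-.069,-.051,.03],[-.069,.051,.03],[.069,.051,.03]])
for k,(o,g) in ob.items():
    f=lambda q:(np.array([pix(p,np.array([q[0],q[1],.03])+totR(q[2]*100).apply(x)) for x in X])-o).ravel()
    r=least_squares(f,[g[0],g[1],g[2]/100]);print(k,r.x*[1,1,100],r.fun)
E
```

```text
base [ 0.5042  0.0073 54.3832] [ 0.1871 -0.2783  0.1031 -0.5501 -0.3207  0.5921  0.0364  0.2148]
bench [ 0.4951 -0.2922 23.4457] [ 0.1188 -0.1697  0.322  -0.1905 -0.4571  0.1093  0.0211  0.2445]
```

>>> move_arm:
  plan: [0,0,-0.003,-0.003,0.007,0.01,0,0,0,-0.003,-0.003,0.007,0.025,0,0,0,-0.003,-0.003,0.007,0.04,0,0,0,-0.003,-0.003,0.007,0.05,0,0,0,-0.003,-0.003,0.007,0.055,0,0,0,-0.003,-0.003,0.007,0.055,0]

```text
clock: 14.18
position: [0.4575, 0.0421, 0.3011]
ee_rot: [0.892, 0.451, -0.0, -0.001]
ft_force: [0.0, -0.6, -3.9]
grip_width: 0.101
grasp_force: 68.6
```

```bash
python3 - <<'E'
from m import *
o=manip.get_obs();R=Rot.from_quat(o["ee_rot"]);T=R*Rot.from_matrix(np.diag([-1.,1,-1]))
mid=o["position"]-T.apply(OFF); print("model mid",mid,T.as_euler('zyx',degrees=True),o["ft_force"])
G={"rack_tote_mid":mid,"rack_tote_front":mid+T.apply([.083,0,0]),"rack_tote_ear":mid+T.apply([0,.058,.042]),
"base_tote_mid":(.504,.009,.029),"base_tote_front":(.554,.075,.03)}
s=meas(G,1); p=manip.camera("top")
a=p["color"][195:275,260:360,::-1]; b=s["color"][180:280,265:365,::-1]
cv2.imwrite("pics/r4.png",np.hstack([cv2.resize(x,(400,y),interpolation=cv2.INTER_CUBIC) for x,y in((b,400),)]+[cv2.copyMakeBorder(cv2.resize(a,(400,320),interpolation=cv2.INTER_CUBIC),0,80,0,0,0)]))
E
```

```text
model mid [0.5041 0.0079 0.094 ] [-126.3347    0.0318    0.0495] [ 0.0419 -0.6342 -3.8993]
('rack_tote_ear', 'side') 1 [ 0.5498 -0.0263  0.137 ]
('rack_tote_ear', 'top') 1 [ 0.5513 -0.0298  0.1343]
('rack_tote_front', 'side') 1 [ 0.4582 -0.0591  0.095 ]
('rack_tote_front', 'top') 1 [ 0.4558 -0.0634  0.0977]
('rack_tote_mid', 'side') 1 [0.506  0.0088 0.0941]
('rack_tote_mid', 'top') 1 [0.5016 0.0059 0.0973]
```

View pics/r4.png

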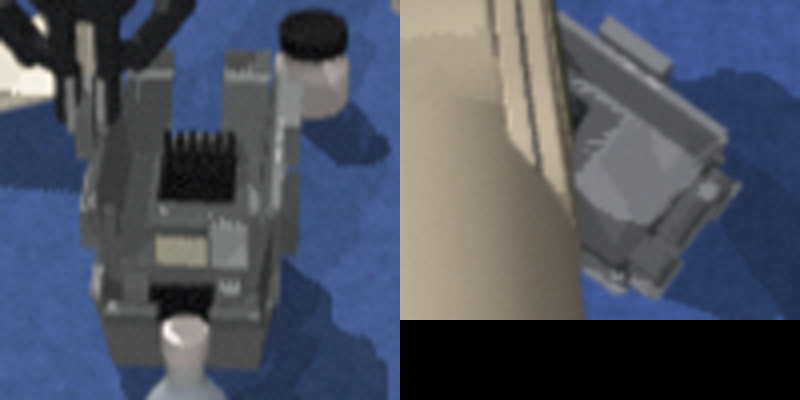

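>>> move_arm:
  plan: [0,0,0,0,0,0.003,0,0,0,0,0,0,0.005,0,0,0,0,0,0,0.007,0,0,0,0,0,0,0.0085,0,0,0,0,0,0,0.0095,0,0,0,0,0,0,0.0095,0]

```text
clock: 15.58
position: [0.4575, 0.042, 0.2918]
ee_rot: [0.892, 0.451, 0.0, -0.001]
ft_force: [-0.0, 0.6, -2.6]
grip_width: 0.102
grasp_force: 68.6
```

>>> move_arm:
  plan: [0,0,0,0,0,0.0005,0,0,0,0,0,0,0.001,0,0,0,0,0,0,0.0015,0,0,0,0,0,0,0.002,0,0,0,0,0,0,0.002,0]

```text
clock: 16.2
position: [0.4575, 0.0422, 0.2909]
ee_rot: [0.892, 0.451, 0.0, -0.001]
ft_force: [-9.6, -0.7, 16.7]
grip_width: 0.099
grasp_force: 71.5
```

>>> move_arm:
  plan: [0,0,0,0,0,-0.001,0,0,0,0,0,0,-0.001,0.005,0,0,0,0,0,-0.001,0.015,0,0,0,0,0,-0.001,0.03,0,0,0,0,0,-0.001,0.04,0,0,0,0,0,-0.001,0.04]

```text
clock: 16.95
position: [0.4575, 0.042, 0.2908]
ee_rot: [0.892, 0.451, 0.0, -0.001]
ft_force: [-0.5, 0.9, 0.0]
grip_width: 0.471
grasp_force: 0.0
```

>>> move_arm:
  plan: [0,0,0,0,0,-0.02,0.04,0,0,0,0,0,-0.05,0.04,0,0,0,0,0,-0.1,0.04,0,0,0,0,0,-0.12,0.04]

```text
clock: 17.45
position: [0.4579, 0.0417, 0.4134]
ee_rot: [0.892, 0.451, 0.002, -0.001]
ft_force: [0.2, -0.1, -1.0]
grip_width: 0.465
grasp_force: 0.0
```

```bash
python3 - <<'E'
from m import *
o=manip.get_obs();R=Rot.from_quat(o["ee_rot"])
print(o["position"],o["joint_pos"],o["clock"])
m=np.array((.497,-.290,.03));T=totR(23.7)
print(rel(*tcp(m+[0,0,.09],23.7)),tcp(m+[0,0,.09],23.7)[1], rel(*tcp(m,23.7),*tcp(m+[0,0,.09],23.7)))
T2=totR(-126.2);c=np.array((.504,.008,.084))
s=meas({"rack_tote_mid":c,"rack_tote_front":c+T2.apply([.083,0,0]),"rack_tote_ear":c+T2.apply([0,.058,.042])},2)
E
```

```text
[0.4579 0.0417 0.4134] [-0.8343 -0.0873  0.6193  1.8913  0.0503  1.3183 -0.8637] 17.45
[0.005, -0.0, -2.619, -0.2732, 0.2783, 0.0856] [ 0.5203 -0.3431  0.327 ] [0.0, 0.0, 0.0, 0.0, 0.0, 0.09]
('rack_tote_ear', 'side') 2 [ 0.5474 -0.026   0.1274]
('rack_tote_ear', 'top') 2 [ 0.5508 -0.0294  0.1245]
('rack_tote_front', 'side') 2 [ 0.4545 -0.0596  0.0866]
('rack_tote_front', 'top') 2 [ 0.4558 -0.0621  0.086 ]
('rack_tote_mid', 'side') 2 [0.5047 0.0092 0.0829]
('rack_tote_mid', 'top') 2 [0.5059 0.0084 0.0878]
```

```bash
cat >> h.py <<'E'
OFV=np.array([0,.058,.207])
E
python3 - <<'E'
from h import *
m=np.array((.4965,-.2905,.03))
print(rel(*tcp(m+[0,0,.05],-156.3,off=OFV)),tcp(m+[0,0,.05],-156.3,off=OFV)[1])
E
```

```text
[-0.001, -0.0, 0.523, -0.2737, 0.2787, 0.1233] [ 0.5198 -0.3436  0.287 ]
```

>>> move_arm:
  plan: [0,0,0.05,-0.02,0.02,0.0,0.04,0,0,0.12,-0.055,0.056,0.01,0.04,0,0,0.2,-0.095,0.097,0.02,0.04,0,0,0.28,-0.135,0.138,0.03,0.04,0,0,0.36,-0.175,0.178,0.05,0.04,0,0,0.44,-0.215,0.219,0.08,0.04,0,0,0.5,-0.25,0.255,0.11,0.04,0,0,0.523,-0.27,0.275,0.123,0.04,0,0,0.523,-0.2737,0.2787,0.123,0.04,0,0,0.523,-0.2737,0.2787,0.123,0.04]

```text
clock: 19.5
position: [0.5197, -0.3439, 0.2879]
ee_rot: [0.979, 0.205, 0.0, -0.0]
ft_force: [0.2, 0.3, -0.4]
grip_width: 0.466
grasp_force: 0.0
```

```bash
python3 - <<'E'
from m import *
o=manip.get_obs();print(o["position"],o["joint_pos"],o["clock"])
m=np.array((.4965,-.2905,.03));T=totR(23.7)
print(rel(*tcp(m,-156.3,off=OFV)))
p=manip.camera("top"); s=manip.camera("side")
ims=[]
for q,(cx,cy) in((p,(435,235)),(s,(395,310))):
    im=cv2.resize(q["color"][cy-50:cy+50,cx-50:cx+50,::-1],(400,400),interpolation=cv2.INTER_CUBIC)
    for sy in(1,-1):
        for yy in(53,63):
            for xx in(-22,22):
                u,v=pix(q,m+T.apply([xx*.001,sy*yy*.001,.054])); cv2.circle(im,(int((u-cx+50)*4),int((v-cy+50)*4)),2,(0,0,255),-1)
    ims.append(im)
cv2.imwrite("pics/b1.png",np.hstack(ims))
E
```

```text
[ 0.5197 -0.3439  0.2879] [-0.1459  0.5535  0.8878  1.6419 -0.4596  1.1691 -0.3046] 19.5
[-0.001, -0.0, -0.001, 0.0002, -0.0002, 0.0509]
```

View pics/b1.png

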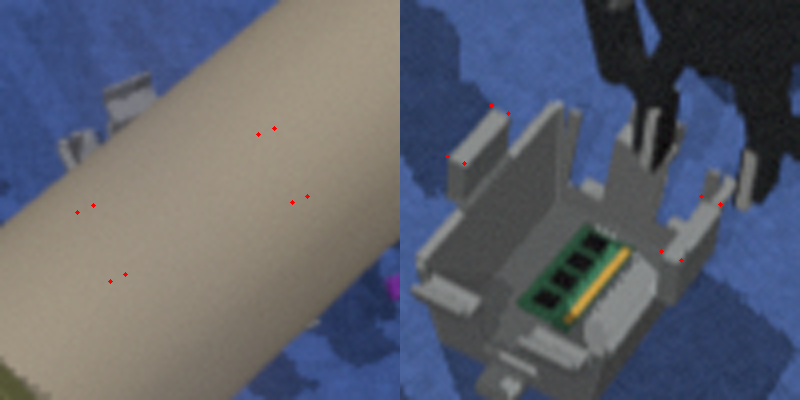

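>>> move_arm:
  plan: [0,0,0,0,0,0.02,0.04,0,0,0,0,0,0.037,0.04,0,0,0,0,0,0.047,0.04,0,0,0,0,0,0.051,0.04,0,0,0,0,0,0.051,0.03,0,0,0,0,0,0.051,0.02,0,0,0,0,0,0.051,0.012,0,0,0,0,0,0.051,0.004,0,0,0,0,0,0.051,0,0,0,0,0,0,0.051,0,0,0,0,0,0,0.051,0]

```text
clock: 20.98
position: [0.52, -0.3437, 0.2369]
ee_rot: [0.979, 0.205, 0.0, -0.0]
ft_force: [-0.7, 0.3, 6.1]
grip_width: 0.098
grasp_force: 70.5
```

>>> move_arm:
  plan: [0,0,0,0,0,-0.005,0,0,0,0,0,0,-0.02,0,0,0,0,0,0,-0.05,0,0,0,0,0,0,-0.085,0,0,0,0,0,0,-0.12,0,0,0,0,0,0,-0.15,0,0,0,0,0,0,-0.16,0,0,0,0,0,0,-0.16,0]

```text
clock: 21.98
position: [0.5198, -0.3437, 0.3964]
ee_rot: [0.979, 0.205, 0.0, -0.001]
ft_force: [0.1, -0.2, -3.4]
grip_width: 0.096
grasp_force: 69.4
```

```bash
python3 - <<'E'
from h import *
o=manip.get_obs();print(o["position"],o["ft_force"],o["grip_width"])
print(rel(*tcp((.504,.0077,.188),-126.3,off=OFV)),tcp((.504,.0077,.19),-126.3,off=OFV)[1])
E
```

```text
[ 0.5198 -0.3437  0.3964] [ 0.075  -0.1521 -3.3964] 0.0960694209302374
[-0.001, -0.001, -0.524, 0.1558, -0.2779, 0.0018] [ 0.5507 -0.0266  0.397 ]
```

>>> move_arm:
  plan: [0,0,-0.03,0.008,-0.014,0,0,0,0,-0.08,0.024,-0.042,0,0,0,0,-0.15,0.044,-0.078,0,0,0,0,-0.22,0.064,-0.114,0,0,0,0,-0.29,0.085,-0.152,0,0,0,0,-0.36,0.106,-0.19,0,0,0,0,-0.43,0.126,-0.225,0,0,0,0,-0.48,0.142,-0.253,0,0,0,0,-0.51,0.152,-0.271,0.001,0,0,0,-0.524,0.1558,-0.2779,0.0018,0,0,0,-0.524,0.1558,-0.2779,0.0018,0]

```text
clock: 23.35
position: [0.5507, -0.0269, 0.3946]
ee_rot: [0.892, 0.452, -0.0, -0.0]
ft_force: [-0.9, -0.9, -1.2]
grip_width: 0.097
grasp_force: 69.4
```

```bash
cat > q.py <<'E'
from m import *
o=manip.get_obs();R=Rot.from_quat(o["ee_rot"]);V=R*Rot.from_matrix(np.diag([-1.,1,-1]))
mid=o["position"]-V.apply(OFV); T=V*Rot.from_euler('z',np.pi); print("model mid",mid,T.as_euler('zyx',degrees=True),o["ft_force"])
c=np.array((.504,.008,.084))
T2=totR(-126.3)
s=meas({"bench_tote_mid":mid,"bench_tote_front":mid+T.apply([.083,0,0]),"bench_tote_ear":mid+T.apply([0,.058,.042]),
"rack_tote_mid":c,"rack_tote_front":c+T2.apply([.083,0,0])},2)
E
python3 q.py
```

```text
model mid [0.5038 0.0075 0.1876] [53.7016  0.0458  0.0394] [-0.8931 -0.9232 -1.1911]
('bench_tote_ear', 'side') 2 [0.4548 0.0394 0.2275]
('bench_tote_front', 'side') 2 [0.5514 0.0747 0.186 ]
('bench_tote_mid', 'side') 2 [0.5018 0.008  0.1903]
('rack_tote_front', 'side') 2 [ 0.4546 -0.06    0.0857]
('rack_tote_front', 'top') 2 [ 0.4559 -0.0603  0.0879]
('rack_tote_mid', 'side') 2 [0.5049 0.0097 0.0831]
```

>>> move_arm:
  plan: [0,0,0,0.0015,0.0005,0.008,0,0,0,0,0.0015,0.0005,0.02,0,0,0,0,0.0015,0.0005,0.03,0,0,0,0,0.0015,0.0005,0.038,0,0,0,0,0.0015,0.0005,0.041,0,0,0,0,0.0015,0.0005,0.041,0]

```text
clock: 25.3
position: [0.5521, -0.0257, 0.3538]
ee_rot: [0.892, 0.452, 0.0, -0.001]
ft_force: [0.4, 0.6, -1.3]
grip_width: 0.103
grasp_force: 69.4
```

```bash
cat >> q.py <<'E'
p=manip.camera("top")
a=p["color"][185:285,250:350,::-1]; b=s["color"][155:275,255:375,::-1]
cv2.imwrite("pics/b2.png",np.hstack([cv2.resize(x,(400,400),interpolation=cv2.INTER_CUBIC) for x in(a,b)]))
E
python3 q.py
```

```text
model mid [0.5053 0.0088 0.1469] [53.7151  0.019   0.0598] [ 0.3826  0.59   -1.3459]
('bench_tote_ear', 'side') 2 [0.4559 0.0409 0.1895]
('bench_tote_front', 'side') 2 [0.554  0.0765 0.1439]
('bench_tote_mid', 'side') 2 [0.5031 0.0098 0.147 ]
('rack_tote_front', 'side') 2 [ 0.4563 -0.0596  0.0863]
('rack_tote_front', 'top') 2 [ 0.4535 -0.06    0.0865]
('rack_tote_mid', 'side') 2 [0.5068 0.0097 0.0822]
```

View pics/b2.png

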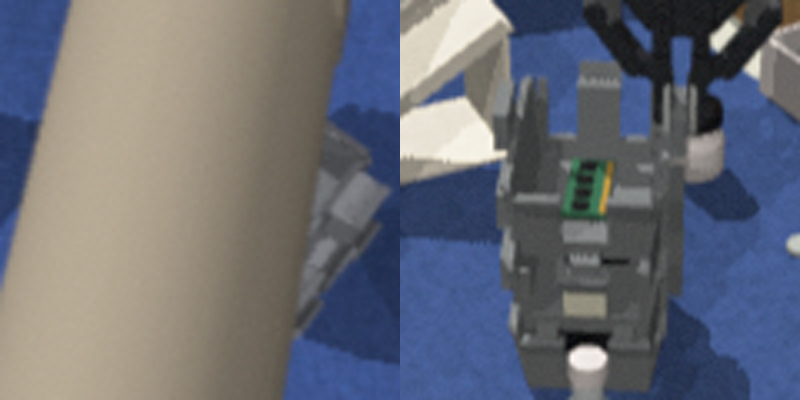

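>>> move_arm:
  plan: [0,0,0,0,0,0.003,0,0,0,0,0,0,0.005,0,0,0,0,0,0,0.0065,0,0,0,0,0,0,0.0075,0,0,0,0,0,0,0.0085,0,0,0,0,0,0,0.0085,0]

```text
clock: 27.3
position: [0.5521, -0.0257, 0.3453]
ee_rot: [0.892, 0.452, 0.0, -0.001]
ft_force: [-0.3, 0.2, -1.1]
grip_width: 0.098
grasp_force: 69.4
```

>>> move_arm:
  plan: [0,0,0,0,0,0.0005,0,0,0,0,0,0,0.001,0,0,0,0,0,0,0.0013,0,0,0,0,0,0,0.0013,0]

```text
clock: 27.8
position: [0.5523, -0.0259, 0.3447]
ee_rot: [0.892, 0.452, 0.001, -0.0]
ft_force: [-0.5, -1.4, 4.7]
grip_width: 0.102
grasp_force: 70.5
```

>>> move_arm:
  plan: [0,0,0,0,0,0,0.004,0,0,0,0,0,0,0.012,0,0,0,0,0,0,0.02,0,0,0,0,0,0,0.03,0,0,0,0,0,0,0.04,0,0,0,0,0,0,0.04]

```text
clock: 28.55
position: [0.5521, -0.0256, 0.3441]
ee_rot: [0.892, 0.452, 0.0, -0.001]
ft_force: [-0.6, 0.1, -0.9]
grip_width: 0.471
grasp_force: 0.0
```

>>> move_arm:
  plan: [0,0,0,0,0,-0.015,0.04,0,0,0,0,0,-0.05,0.04,0,0,0,0,0,-0.1,0.04,0,0,0,0,0,-0.13,0.04,0,0,0,-0.08,0.08,-0.13,0.04,0,0,0,-0.12,0.12,-0.13,0.04,0,0,0,-0.16,0.16,-0.13,0.04,0,0,0,-0.16,0.16,-0.13,0.04]

```text
clock: 29.55
position: [0.5859, -0.2526, 0.4749]
ee_rot: [0.893, 0.451, 0.0, 0.0]
ft_force: [-0.2, 0.3, 1.6]
grip_width: 0.468
grasp_force: 0.0
```

```bash
python3 - <<'E'
from m import *
c=np.array((.504,.008,.03));U=totR(53.7)
G={}
for l,z,s in(("base",0,1),("rack",.054,-1),("bench",.108,1)):
    G[l+"_tote_mid"]=c+[0,0,z]; G[l+"_tote_front"]=c+[0,0,z]+s*U.apply([.083,0,0])
    if l!="base":G[l+"_tote_ear"]=c+[0,0,z]+U.apply([0,s*.058,.042])
s=meas(G,2); p=manip.camera("top")
print(manip.get_obs()["clock"])
for l in("bottle","spool","jar","coin_cell","loose_fan","driver","bracket"):
    d=manip.tip_of(s,l); print(l,w(s,d[0]["position"]) if d else None)
a=p["color"][185:285,250:350,::-1]; b=s["color"][155:275,255:375,::-1]
cv2.imwrite("pics/f.png",np.hstack([cv2.resize(x,(400,400),interpolation=cv2.INTER_CUBIC) for x in(a,b)]))
E
```

```text
('base_tote_mid', 'side') 2 [0.5063 0.0073 0.0266]
('bench_tote_ear', 'side') 2 [0.4564 0.0442 0.1781]
('bench_tote_ear', 'top') 2 [0.458  0.0384 0.1767]
('bench_tote_front', 'side') 2 [0.5557 0.0759 0.1352]
('bench_tote_front', 'top') 2 [0.5499 0.0731 0.1389]
('bench_tote_mid', 'side') 2 [0.5037 0.0088 0.1389]
('bench_tote_mid', 'top') 2 [0.5068 0.0076 0.1381]
('rack_tote_ear', 'side') 2 [ 0.5475 -0.0257  0.1271]
('rack_tote_front', 'side') 2 [ 0.4542 -0.0608  0.0863]
('rack_tote_mid', 'side') 2 [0.5043 0.0078 0.0825]
31.4
bottle [0.5556 0.0758 0.1343]
spool [ 0.3693  0.1625 -0.0028]
jar [ 0.6936  0.1503 -0.0036]
coin_cell [0.7013 0.0124 0.0002]
loose_fan [ 0.7114 -0.1698 -0.0063]
driver [0.2964 0.2889 0.0022]
bracket [ 0.3045 -0.3089  0.0012]
```

View pics/f.png

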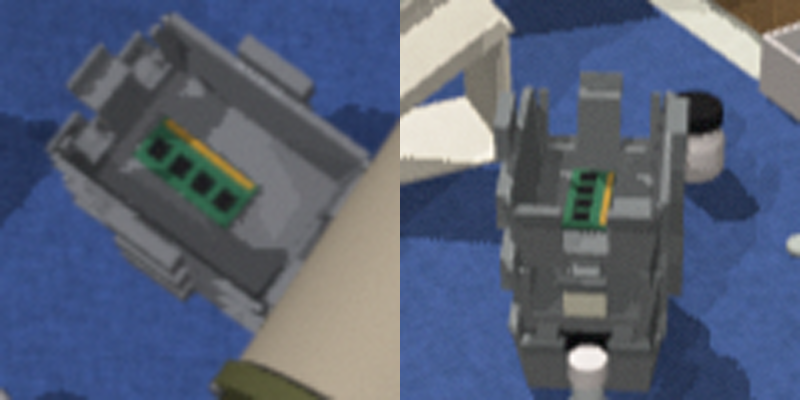

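The column stands level and square, with tote mids at about 27, 83 and 138 mm up. The module is in the top tote and the bottle is still standing at (588,360). The gripper is well clear, so I'm handing in.

```bash
python3 -c "
from workcell import manip
print(manip.hand_in())"
```

```text
the job is handed in; nothing more can be done
None
```

The column is built and handed in at about 31 s: the rack tote on the base tote and the bench tote on top, each turned end for end, measuring level, each set down gently, with no bystander seen disturbed; no verdict was returned.

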